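Test the emergency stop of a control station

ROBOT

A 6-joint arm with a two-finger parallel gripper is mounted at the origin on a cart in front of the work surface, level with it; the furniture and walls round the work are solid. World frame = base frame: x ahead of the robot, y to its left, z up, the work surface at z = 0. Lengths are in m, angles in degrees, forces in N, time in s.
With the tool pointing down it reaches from about 0.225 to 0.875 m from the base axis. Payload 3.4 kg.
Tool frame: the origin (TCP) lies midway between the tips of the shut fingers; the grasp point (between the pads) lies 19 mm behind it; z points along the fingers, y is the direction in which the jaws open and shut (so a half turn about z gives the same grasp; the last joint's range is limited). The gripper opens to 85 mm and grips with 20 to 120 N. Pads are 22 mm wide; open, the fingers measure 114 mm over their backs; the gripper's body (76 mm by 85 mm) begins 54 mm behind the grasp point. The pads swing forward as they close: fully open they stand 13 mm farther back than shut.
Start: joints at [56.837, 15.808, 86.224, -0, 77.962, -6.933], TCP at [0.254, 0.516, 0.194] pointing down, gripper open.
Joint ranges: [-165.64, 165.64], [-43.16, 119.46], [12.63, 154.43], [-67.54, 247.53], [6.08, 155.33], [-154.97, 154.97]. Speed limits (degrees/s): [147.25, 147.25, 180, 180, 180, 180].

INTERFACE

Orientations are given as a 3x3 rotation matrix whose columns are the frame's x, y, z axes.
In Python, from cell import bot, optics, hand_in gives the robot as it stands. The module is installed in compiled form; this text tells all that it offers.
- The arm moves only by the tool apply_moves, never from a script. Its argument "steps" is a list of rows, each a list of 7 numbers: the turn, a rotation vector about the tool's x, y, z in degrees, then the shift along the tool's x, y, z in m, then the closure, from 0 (fully open) to 1 (shut). A call has 1 to 8 rows; each row shifts and turns the pose as measured when the row begins, along the tool's axes as they then stand; what a row does not reach is not made up. A row lasts 1/12 s, in which the tool goes at most 41.7 mm and 7.16 degrees, less where a joint would pass 70% of its speed; a pose out of reach is approached as far as the arm can. A call with a gripper value outside its range is refused whole. The fingers move at their own pace and stop on an object; the grip force is fixed at half the most. Time passes only in rows, so rows that do not move let the fingers close. It gives the time, the measured TCP pose, the force and the opening at its end, in the units of the state.
- bot.sense(): the state, without advancing time (a new reading comes with each control period).
- optics.read_camera(name): name is "side" or "top"; returns (picture, depth): 480x640x3 uint8, red, green, blue; 480x640 float32, m along the optical axis (not along the pixel's ray), 0 where there is no reading.
- optics.get_calibration(name): a dict with "intrinsics" (3x3 intrinsics, pixels), "origin" and "attitude" of the camera in the world. Camera axes: x right, y down, z forward; pixel columns grow to the right and rows downward; lengths in m; the calibration is good to about 2 mm. A picture is of the moment at which its call begins. get_calibration takes no time and is no camera call.
- hand_in(): hands the job in, once; it reports no verdict.
The state is a dict: "t": time; "joint_pos": joint angles; "qvel": joint speeds; "tau": joint torques, N m; "tcp_pos": TCP position; "orientation": TCP orientation; "wrist_force": force on the tool from outside, world axes, zero at the start; "ft_torque": the same for the moment, N m; "grip_width": opening from 0.0 (shut) to 1.0 (fully open).
Only numpy, scipy, OpenCV 4.12 (cv2) and the standard library are available. Lean on these libraries where they do the work, as an engineer would, in place of code of your own. Each camera call takes 0.05 s, during which the arm holds its last target. There are 200 camera calls.

TASK

Test the emergency stop on the grey control station: with the fingertips press the big red mushroom head down until it latches and let go of it, so that it stays in by itself; then push one of its three lobes round clockwise (seen from above, against the lobe's yellow face) until the head pops back up, and come away from it. Do not pinch a lobe between the fingers, do not press the green start button, and leave the tape measure, the screwdriver and the black tape roll lying where they are.

Things in the scene. Friction and masses are not known exactly. Their poses are not given: they have to be found in the camera images.
- station: grey control box, fixed to the bench, 120 (its x) x 220 (its y) x 64 mm high; yaw up to 1 rad either way. Origin: centre of its underside on the bench, z up. On top: the red stop button, axis at x 0, y +40 mm; the green start button in a steel guard ring (56 mm across, 22 mm high) at x 0, y -75 mm. Steel feet stick out 25 mm at both y ends.
- stop_top (a point): top centre of the red mushroom head, on its vertical axis, 116 mm above the bench when out, 108 latched; turns with the head. Head: red disc 64 mm across, 28 high, white arrows on its slightly domed top. Three level lobes reach 60 mm from the axis, each 18 mm wide and 18 high, tops 10 mm below this point; their middle lines lie at angles pi, pi + 2 pi/3, pi + 4 pi/3 about z (up) from this point's x.
- stop_press (a joint): how far the red head is pushed down, m: 0 out, 0.012 at its stop. A spring pushes it up (2.5 N when out, 6 N at the stop). It latches when pushed in past 0.008, and when let go stays at about 0.008 until it is released by turning.
- stop_twist (a joint): turn of the red head, rad: 0 at rest, growing clockwise seen from above, stop at 0.8; a light spring (0.04 Nm rising to 0.1 Nm) turns it back to 0. When latched, turning it to about 0.5 frees the latch (0.03 Nm more) and the head jumps up to 0; it may be turned to 0.75 to be sure. Turning does nothing while the head is out.
- push_faces: the three yellow faces, one on the anticlockwise side (seen from above) of each lobe: push here to turn the head clockwise. Upright, smooth, from 32 to 60 mm from the axis, 18 mm high, 9 mm beside the lobe's middle line. Below the lobes is free air down to the box: 24 mm when out, 16 when latched. Origin on the axis level with the lobes' undersides, 28 mm below stop_top.
- front_faces: the three black faces of the lobes, on their clockwise sides. Touching yellow and black faces at the same time is pinching. Same origin as push_faces.
- start_button (a joint): how far the green start button (28 mm across, level with the top of its guard ring) is pressed, m: 0 out, 0.006 fully in. To be left alone.
- tape_measure: yellow tape measure, 40 x 80 x 66 mm, loose on the bench beside the station; origin at the centre of its underside. To be left alone.
- screwdriver_2: screwdriver with a yellow handle, 190 mm long (along its y), 33 mm high, lying loose behind the station; origin at the centre of its underside. To be left alone.
- tape_2: roll of black tape, 62 mm across, 19 mm high, lying loose beside the station; origin at the centre of its underside. To be left alone.

How it is judged:
By the outcome, as a careful person would: the job done as asked, in the order asked, and still so for the second after the job is handed in, with the robot touching nothing.
It also fails if it takes over 51 s, if anything falls off the work surface, if the arm or the gripper's body presses on something with over 40 N, if the wrist force passes 120 N, or if a joint passes its speed limit or range.

## Working session

There is one attempt and no reset: what is moved stays moved. The work goes in short steps, Python scripts to look and compute and a tool call to move; the robot and the scene stay as the last step left them, time stands still between calls to the robot, and variables do not carry over. Pictures are saved under pics/ and viewed, about 8 in all and at most 12, crops included, and the job is handed in when it is done.

Besides the shell and the picture viewer there is one more tool, called after "Request:" as name(argument=value, ...), one argument or row to a line, values as JSON. apply_moves: Moves the arm, as the interface text tells. Its arguments: {"type":"object","properties":{"steps":{"type":"array"}},"required":["steps"]}

```bash
mkdir -p pics; cat > h.py <<'E'
import numpy as np, cv2
from cell import bot, optics, hand_in
def grab(n,f=None):
    p,d=optics.read_camera(n)
    np.savez(f'{n}.npz',p=p,d=d)
    if f: cv2.imwrite(f'pics/{f}.png',p[:,:,::-1])
    return p,d
def world(n,d):
    c=optics.get_calibration(n);K=np.array(c['intrinsics']);R=np.array(c['attitude']);o=np.array(c['origin'])
    v,u=np.mgrid[:480,:640]
    r=np.stack([(u-K[0,2])/K[0,0],(v-K[1,2])/K[1,1],np.ones_like(u,float)],-1)
    return (r*d[...,None])@R.T+o
def plane(n,uv,z):
    c=optics.get_calibration(n);K=np.array(c['intrinsics']);R=np.array(c['attitude']);o=np.array(c['origin'])
    r=R@np.linalg.solve(K,np.array([uv[0],uv[1],1.]))
    return o+r*(z-o[2])/r[2]
E
python3 - <<'E'
from h import *
for n in('top','side'):
    p,d=grab(n,n+'0');c=optics.get_calibration(n);print(n,c)
    W=world(n,d);h=cv2.cvtColor(p,cv2.COLOR_RGB2HSV)
    m=((h[...,0]<8)|(h[...,0]>172))&(h[...,1]>130)&(h[...,2]>70)
    m=m&(d>0);q=W[m];print(m.sum(),np.percentile(q,[1,50,99],axis=0))
print(bot.sense())
E
```

```text
top {'intrinsics': array([[465.17076162,   0.        , 326.81135725],
       [  0.        , 465.17076162, 241.00852388],
       [  0.        ,   0.        ,   1.        ]]), 'origin': array([0.37189109, 0.06770073, 1.08019726]), 'attitude': array([[ 0.14507048, -0.96754464,  0.20691043],
       [-0.98941616, -0.14253777,  0.02717805],
       [ 0.00319658, -0.20866326, -0.97798232]])}
1120 [[ 0.49974209 -0.38514222  0.01050729]
 [ 0.55833191 -0.04371969  0.10811957]
 [ 0.7675041   0.47312481  0.11894634]]
side {'intrinsics': array([[503.5503516 ,   0.        , 325.7165479 ],
       [  0.        , 503.5503516 , 235.60994912],
       [  0.        ,   0.        ,   1.        ]]), 'origin': array([ 0.64287433, -0.99973878,  0.64069949]), 'attitude': array([[ 0.99904596,  0.01179481, -0.04204829],
       [ 0.04298315, -0.43581682,  0.89900842],
       [-0.00772172, -0.8999581 , -0.43590801]])}
2047 [[ 0.51832496 -0.35883477  0.0079936 ]
 [ 1.05891823 -0.05999971  0.39941375]
 [ 1.07512288  0.47502136  0.47703284]]
{'t': 0.1, 'joint_pos': array([ 5.68388220e+01,  1.58448599e+01,  8.62869095e+01, -1.83744008e-03,
        7.79633725e+01, -6.93263090e+00]), 'qvel': array([ 0.05284644, -0.06358798, -0.1553784 ,  0.1285867 , -0.00136348,
       -0.08170809]), 'tau': array([ 1.59881605e-03, -4.17700481e+01, -2.46404368e+01,  5.99494888e-05,
        5.83488989e-03,  2.53492425e-05]), 'tcp_pos': array([0.25384556, 0.51534266, 0.19332505]), 'orientation': array([[-8.97041174e-01,  4.41946098e-01, -8.82052104e-04],
       [ 4.41946946e-01,  8.97040086e-01, -1.40725150e-03],
       [ 1.69306787e-04, -1.65218277e-03, -9.99998621e-01]]), 'wrist_force': array([-0.10966929,  0.1459717 , -0.37926618]), 'ft_torque': array([-0.01519321, -0.02419462,  0.01638951]), 'grip_width': 1.002495121895313}
```

View pics/top0.png

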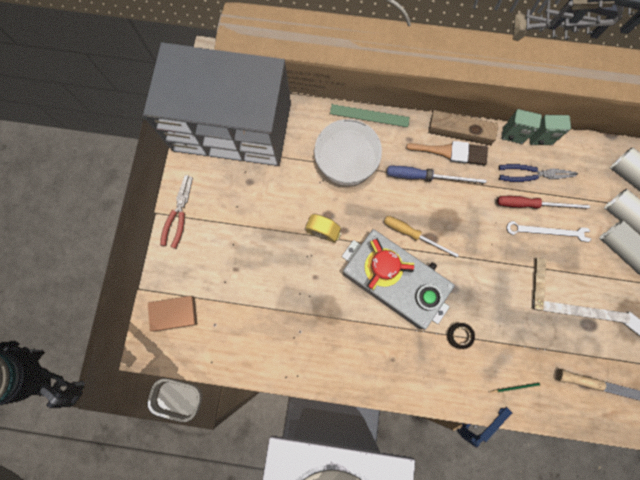

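View pics/side0.png

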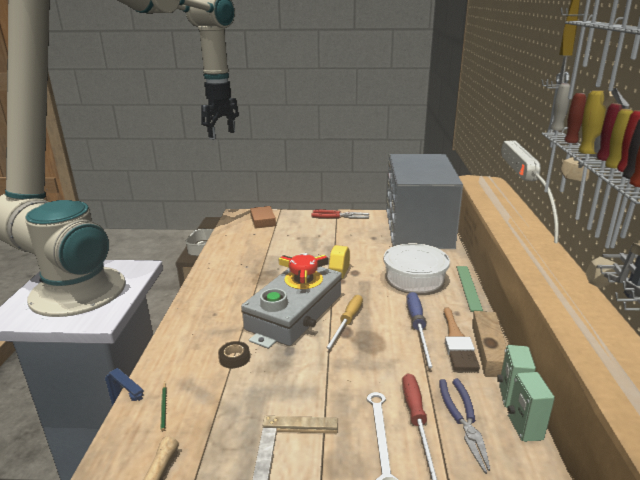

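The top view shows the station with the red head near (386,265) and the green button near (430,297). The tape measure is at (323,227), the screwdriver at (405,228) and the black tape at (460,335). Next I measure the axis, yaw and lobes.

```bash
python3 - <<'E'
from h import *
for n,box in(('top',(345,220,450,315)),('side',(255,245,335,310))):
    z=np.load(n+'.npz');p,d=z['p'],z['d'];W=world(n,d)
    h=cv2.cvtColor(p,cv2.COLOR_RGB2HSV);roi=np.zeros(d.shape,bool);roi[box[1]:box[3],box[0]:box[2]]=1
    red=((h[...,0]<8)|(h[...,0]>172))&(h[...,1]>130)&(h[...,2]>60)&roi
    gr=(abs(h[...,0].astype(int)-62)<18)&(h[...,1]>120)&(h[...,2]>60)&roi
    v,u=np.nonzero(gr);g=plane(n,(u.mean(),v.mean()),.086);print(n,'green',g,gr.sum(),np.median(W[gr],0))
    # head: depth above 0.100
    hd=roi&(W[...,2]>.107)&(d>0)&red; q=W[hd]; (c,r)=cv2.minEnclosingCircle(q[:,:2].astype(np.float32)); print('dome',hd.sum(),q.mean(0),q[:,2].max(),c,r)
    a=roi&(W[...,2]>.088)&(W[...,2]<.109)&red; q=W[a]
    c=np.median(W[hd],0)[:2]; rel=q[:,:2]-c; R=np.hypot(*rel.T);A=np.degrees(np.arctan2(rel[:,1],rel[:,0]))
    s=R>38; print('lobes z',np.median(q[s,2]),s.sum(),np.histogram(A[s],bins=np.arange(-180,181,10))[0])
    d3=np.angle(np.exp(1j*3*np.radians(A[s])).mean(),deg=True)/3; print('lobe angle mod120',d3)
    y=c-g[:2];print('yaw',np.degrees(np.arctan2(y[1],y[0]))-90,'dist',np.linalg.norm(y), 'axis from g',g[:2]+y/np.linalg.norm(y)*.115)
    b=roi&(abs(W[...,2]-.064)<.004)
    rect=cv2.minAreaRect(W[b][:,:2].astype(np.float32));print('box top',rect)
    cv2.imwrite(f'pics/{n}crop.png',cv2.resize(p[box[1]:box[3],box[0]:box[2],::-1],None,fx=6,fy=6,interpolation=cv2.INTER_CUBIC))
E
```

```text
top green [ 0.49730899 -0.14001727  0.086     ] 68 [ 0.49804376 -0.14108905  0.08670759]
dome 602 [ 0.54486441 -0.03493159  0.11381238] 0.12152007174675572 (0.5452941656112671, -0.03515365719795227) 0.05653327330946922
lobes z nan 0 [0 0 0 0 0 0 0 0 0 0 0 0 0 0 0 0 0 0 0 0 0 0 0 0 0 0 0 0 0 0 0 0 0 0 0 0]
lobe angle mod120 nan
yaw -24.076987159275532 dist 0.11745896987983608 axis from g [ 0.54422482 -0.03502249]
box top ((0.5274642705917358, -0.07100318372249603), (0.21959468722343445, 0.12035153061151505), 62.79221725463867)
side green [ 0.49427351 -0.13753724  0.086     ] 56 [ 0.49438884 -0.13915007  0.08706237]
dome 322 [ 0.54700166 -0.04345104  0.11319573] 0.11833385031154653 (0.543028712272644, -0.04055006057024002) 0.05412925034761429
lobes z nan 0 [0 0 0 0 0 0 0 0 0 0 0 0 0 0 0 0 0 0 0 0 0 0 0 0 0 0 0 0 0 0 0 0 0 0 0 0]
lobe angle mod120 nan
yaw -29.917353187002213 dist 0.10693023148598776 axis from g [ 0.55162979 -0.03786148]
box top ((0.5532314777374268, -0.021943330764770508), (0.3271349370479584, 0.12305276095867157), 62.718082427978516)
  return _methods._mean(a, axis=axis, dtype=dtype,
  ret = ret.dtype.type(ret / rcount)
<stdin>:13: RuntimeWarning: Mean of empty slice.
```

View pics/topcrop.png

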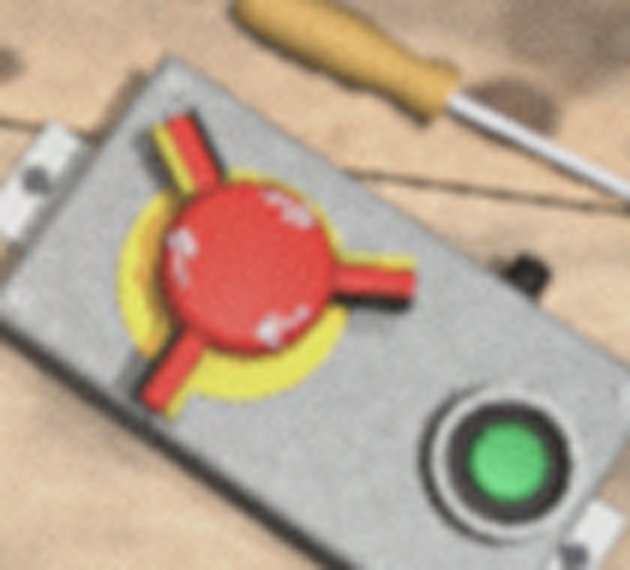

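The crop shows lobes at about 33°, 153° and 273° in the world frame, with a yellow face on the anticlockwise side of each. This matches the box-top rectangle (219.6 x 120.4 mm, yaw -27.2°), so the axis is at about (0.5455, -0.036). I'll move there with the gripper shut.

Request:
apply_moves(
  steps=[
    [0,0,0,-0.0315,-0.023,0,1],
    [0,0,0,-0.0315,-0.023,0,1],
    [0,0,0,-0.0315,-0.023,0,1],
    [0,0,0,-0.0315,-0.023,0,1],
    [0,0,0,-0.0315,-0.023,0,1],
    [0,0,0,-0.0315,-0.023,0,1],
    [0,0,0,-0.0315,-0.023,0,1],
    [0,0,0,-0.0315,-0.023,0,1],
  ],
)

```text
t: 0.77
tcp_pos: [0.3992, 0.2355, 0.1883]
orientation: [[-0.904, 0.428, -0.007], [0.428, 0.904, -0.001], [0.006, -0.003, -1.0]]
wrist_force: [0.3, -0.1, -0.2]
grip_width: -0.003
```

Request:
apply_moves(
  steps=[
    [0,0,0,-0.0315,-0.023,0,1],
    [0,0,0,-0.0315,-0.023,0,1],
    [0,0,0,-0.0315,-0.023,0,1],
    [0,0,0,-0.0315,-0.023,0,1],
    [0,0,0,-0.0315,-0.023,0,1],
    [0,0,0,-0.0315,-0.023,0,1],
    [0,0,0,-0.0315,-0.023,0,1],
    [0,0,0,0,0,0,1],
  ],
)

```text
t: 1.43
tcp_pos: [0.5346, -0.0245, 0.1851]
orientation: [[-0.901, 0.433, -0.007], [0.434, 0.901, -0.004], [0.005, -0.006, -1.0]]
wrist_force: [0.3, 1.1, 0.3]
grip_width: 0.006
```

```bash
cat >> h.py <<'E'
C=np.array([.5455,-.036]);Y=np.radians(-27.2)
Sx=np.array([np.cos(Y),np.sin(Y),0]);Sy=np.array([-Sx[1],Sx[0],0])
def to(sx,sy,z,yaw=0):
    """shift in tool axes to reach station-frame offset (m, from head axis); yaw = clockwise turn wanted, deg"""
    s=bot.sense();R=s['orientation'];t=np.r_[C,z]+Sx*sx+Sy*sy
    cy,sy_=np.cos(np.radians(yaw)),np.sin(np.radians(yaw))
    x=-Sx*cy+Sy*sy_; z_=np.array([0,0,-1.]); G=np.stack([x,np.cross(z_,x),z_],1)
    print('t',s['t'],'tcp',s['tcp_pos'].round(4),'F',s['wrist_force'].round(2),'M',s['ft_torque'].round(2),'grip',round(s['grip_width'],3))
    r=s['tcp_pos']-np.r_[C,0];print('station-rel',r@Sx,r@Sy)
    print('shift',(R.T@(t-s['tcp_pos'])).round(4),'rot',np.degrees(cv2.Rodrigues(R.T@G)[0].ravel()).round(2))
E
python3 -c "
from h import *
to(0,0,.13)"
```

```text
t 1.4333 tcp [ 0.5346 -0.0245  0.1851] F [0.33 1.06 0.33] M [ 0.03  0.02 -0.  ] grip 0.006
station-rel -0.014931670165464218 0.005298094208696559
shift [-0.015  -0.0053  0.055 ] rot [-0.37 -0.27  1.51]
```

Request:
apply_moves(
  steps=[
    [-0.4,-0.3,1.5,-0.0075,-0.0025,0.025,1],
    [0,0,0,-0.0075,-0.0025,0.025,1],
    [0,0,0,0,0,0,1],
    [0,0,0,0,0,0,1],
  ],
)

```text
t: 1.77
tcp_pos: [0.5469, -0.0391, 0.1332]
orientation: [[-0.886, 0.464, 0.001], [0.464, 0.886, 0.001], [0.0, 0.001, -1.0]]
wrist_force: [0.1, -0.5, -0.1]
grip_width: -0.001
```

```bash
python3 -c "
from h import *
to(0,0,.12)
grab('side','side1')
p=cv2.imread('pics/side1.png')[200:350,220:380];cv2.imwrite('pics/s1.png',cv2.resize(p,None,fx=4,fy=4,interpolation=2))"
```

```text
t 1.7667 tcp [ 0.5469 -0.0391  0.1332] F [ 0.11 -0.48 -0.08] M [ 0.04 -0.    0.  ] grip -0.001
station-rel 0.002633197068593315 -0.0021081767724692724
shift [0.0026 0.0021 0.0132] rot [ 0.07 -0.   -0.46]
```

View pics/s1.png

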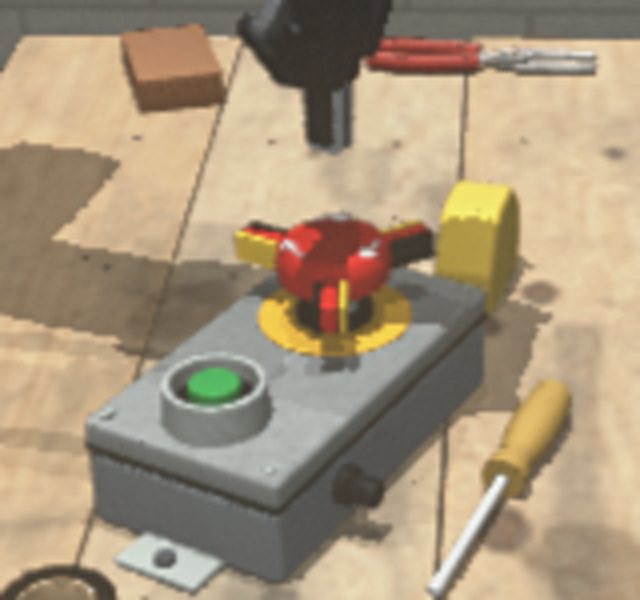

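The side crop shows the shut fingertips at crop (327,150) above the dome at (335,220). The gap looks larger than expected, so I'll check by projection and depth before pressing.

```bash
python3 - <<'E'
from h import *
def proj(n,P):
    c=optics.get_calibration(n);K=np.array(c['intrinsics']);R=np.array(c['attitude']);q=K@(R.T@(np.array(P)-c['origin']));return q[:2]/q[2]
f=lambda P:(proj('side',P)-[220,200])*4
print('tcp',f([.5469,-.0391,.1332]),'top',f([.5455,-.036,.116]))
z=np.load('side.npz');W=world('side',z['d'])
for (u,v) in((318,130),(318,145),(345,140),(335,222),(335,235),(310,100)):
    print(u,v,W[200+v//4,220+u//4].round(4))
E
```

```text
tcp [329.13229316 210.75946166] top [327.93894063 235.97471017]
318 130 [ 0.5417 -0.0431  0.1846]
318 145 [ 0.5411 -0.0401  0.1737]
345 140 [ 0.5564 -0.0435  0.1779]
335 222 [ 0.5462 -0.0174  0.116 ]
335 235 [ 0.5475 -0.0329  0.1168]
310 100 [ 0.5387 -0.0491  0.2035]
```

The depth puts the fingertip near z = 0.17, but the state says 0.133. I'll check the clock and pose with a fresh frame.

```bash
python3 - <<'E'
from h import *
def proj(n,P):
    c=optics.get_calibration(n);K=np.array(c['intrinsics']);R=np.array(c['attitude']);q=K@(R.T@(np.array(P)-c['origin']));return q[:2]/q[2]
print('start tcp px',proj('side',[.2538,.5153,.1933]))
s=bot.sense();print(s['t'],s['tcp_pos'],s['joint_pos'],s['qvel'].round(2))
for n in('side','top'):
    p,d=grab(n,n+'2');W=world(n,d)
    r=np.hypot(W[...,0]-s['tcp_pos'][0],W[...,1]-s['tcp_pos'][1])
    m=(d>0)&(r<.03)&(W[...,2]>.125)&(W[...,2]<.4);q=W[m]
    print(n,m.sum(),np.percentile(q[:,2],[0,1,5,25,50]).round(4))
    q=q[q[:,2]<.2]
    if len(q):print(np.percentile(q,[0,5,50,95,100],axis=0).round(4))
s=bot.sense();print(s['t'],s['tcp_pos'])
p=cv2.imread('pics/side2.png')[200:350,220:380];cv2.imwrite('pics/s2.png',cv2.resize(p,None,fx=4,fy=4,interpolation=2))
E
```

```text
start tcp px [223.2642675  151.68764675]
1.8167 [ 0.54653947 -0.03887312  0.13311091] [-1.13935395e+01  1.58784408e+01  9.51779843e+01  7.03073520e-02
  6.89602596e+01 -7.37805955e+01] [ 0.69 -1.11 -0.64  0.14  0.45 -0.12]
side 823 [0.1716 0.1744 0.1828 0.2163 0.2461]
[[ 0.5353 -0.0561  0.1716]
 [ 0.5361 -0.0532  0.1741]
 [ 0.5484 -0.047   0.187 ]
 [ 0.5583 -0.0394  0.1987]
 [ 0.5589 -0.0361  0.1999]]
top 5 [0.1758 0.1759 0.176  0.1769 0.1794]
[[ 0.5349 -0.0365  0.1758]
 [ 0.5351 -0.0363  0.1759]
 [ 0.5371 -0.0346  0.1769]
 [ 0.54   -0.029   0.1791]
 [ 0.5404 -0.0284  0.1794]]
1.9167 [ 0.54761738 -0.03862695  0.13459366]
```

Both cameras put the visible fingertips at z ≈ 0.172, about 38 mm above the reported TCP. The head itself measures 0.1165, as it should. I'll use contact force to decide which is right: centre first, then descend in small steps.

Request:
apply_moves(
  steps=[
    [0,0,-0.4,0.0025,0.002,0.004,1],
    [0,0,0,0,0,0.004,1],
    [0,0,0,0,0,0.003,1],
    [0,0,0,0,0,0.003,1],
    [0,0,0,0,0,0,1],
  ],
)

```text
t: 2.33
tcp_pos: [0.5476, -0.033, 0.1238]
orientation: [[-0.892, 0.453, 0.011], [0.453, 0.892, -0.0], [-0.01, 0.005, -1.0]]
wrist_force: [-0.1, -0.5, 0.0]
grip_width: 0.001
```

Request:
apply_moves(
  steps=[
    [0,0,0,0,0,0.002,1],
    [0,0,0,0,0,0.002,1],
    [0,0,0,0,0,0,1],
  ],
)

```text
t: 2.58
tcp_pos: [0.5476, -0.0327, 0.1196]
orientation: [[-0.892, 0.452, 0.011], [0.452, 0.892, -0.0], [-0.01, 0.005, -1.0]]
wrist_force: [-0.6, 0.2, 0.4]
grip_width: 0.004
```

Request:
apply_moves(
  steps=[
    [0,0,0,0,0,0.002,1],
    [0,0,0,0,0,0.002,1],
    [0,0,0,0,0,0,1],
  ],
)

```text
t: 2.83
tcp_pos: [0.5478, -0.0329, 0.1152]
orientation: [[-0.892, 0.453, 0.011], [0.453, 0.892, -0.0], [-0.01, 0.005, -1.0]]
wrist_force: [-0.8, 0.1, -0.2]
grip_width: 0.003
```

Request:
apply_moves(
  steps=[
    [0,0,0,0,0,0.002,1],
    [0,0,0,0,0,0.002,1],
    [0,0,0,0,0,0,1],
  ],
)

```text
t: 3.08
tcp_pos: [0.5479, -0.0331, 0.1106]
orientation: [[-0.891, 0.453, 0.011], [0.453, 0.892, -0.0], [-0.01, 0.005, -1.0]]
wrist_force: [0.3, 0.7, 0.0]
grip_width: 0.0
```

```bash
python3 - <<'E'
from h import *
to(0,0,.104)
p,d=grab('side','side3');W=world('side',d)
r=np.hypot(W[...,0]-.547,W[...,1]+.035)
q=W[(d>0)&(r<.03)&(W[...,2]>.125)&(W[...,2]<.3)];print(np.percentile(q[:,2],[0,1,5]).round(4))
q=W[(d>0)&(r<.02)&(W[...,2]<.125)&(W[...,2]>.09)];print('dome',np.percentile(q[:,2],[50,95,100]).round(4))
p=cv2.imread('pics/side3.png')[200:350,220:380];cv2.imwrite('pics/s3.png',cv2.resize(p,None,fx=4,fy=4,interpolation=2))
E
```

```text
t 3.0833 tcp [ 0.5479 -0.0331  0.1106] F [0.34 0.67 0.01] M [-0.03  0.   -0.02] grip 0.0
station-rel 0.000777059576530149 0.0036916821491869314
shift [ 0.0009 -0.0037  0.0066] rot [0.27 0.56 0.27]
[0.1489 0.1517 0.1596]
dome [0.1156 0.1176 0.1187]
```

View pics/s3.png

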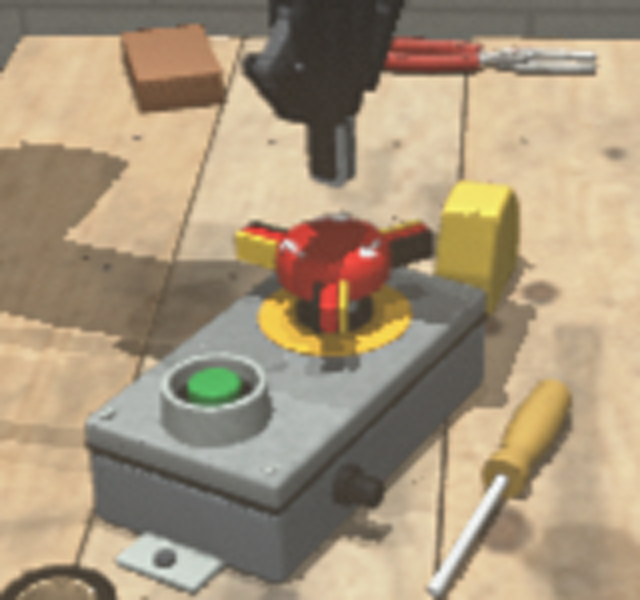

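The picture confirms it: the tips are at crop (330,182), still well above the dome, and there is no contact force at a reported z of 0.1106. The real tip is therefore about 38 mm above the reported TCP, and I expect contact at a reported z of about 0.078. I'll continue carefully.

Request:
apply_moves(
  steps=[
    [0.3,0.6,0.3,0.001,-0.0035,0.006,1],
    [0,0,0,0,0,0.006,1],
    [0,0,0,0,0,0.006,1],
    [0,0,0,0,0,0.004,1],
    [0,0,0,0,0,0,1],
  ],
)

```text
t: 3.55
tcp_pos: [0.5453, -0.0362, 0.0864]
orientation: [[-0.889, 0.458, -0.002], [0.458, 0.889, -0.0], [0.002, -0.001, -1.0]]
wrist_force: [0.1, -0.4, -0.5]
grip_width: -0.005
```

Request:
apply_moves(
  steps=[
    [0,0,0,0,0,0.0025,1],
    [0,0,0,0,0,0.0025,1],
    [0,0,0,0,0,0,1],
  ],
)

```text
t: 3.8
tcp_pos: [0.5449, -0.0361, 0.0802]
orientation: [[-0.889, 0.458, -0.003], [0.458, 0.889, -0.0], [0.003, -0.001, -1.0]]
wrist_force: [-0.3, 0.1, 1.0]
grip_width: 0.001
```

Request:
apply_moves(
  steps=[
    [0,0,0,0,0,0.002,1],
    [0,0,0,0,0,0.002,1],
    [0,0,0,0,0,0,1],
  ],
)

```text
t: 4.05
tcp_pos: [0.5454, -0.0362, 0.0768]
orientation: [[-0.889, 0.458, -0.002], [0.458, 0.889, -0.0], [0.001, -0.001, -1.0]]
wrist_force: [-1.0, -0.6, 1.9]
grip_width: -0.002
```

Contact is at a reported z of about 0.078, so the offset is confirmed. The press needs about 10 mm more.

Request:
apply_moves(
  steps=[
    [0,0,0,0,0,0.002,1],
    [0,0,0,0,0,0.002,1],
    [0,0,0,0,0,0.002,1],
    [0,0,0,0,0,0,1],
  ],
)

```text
t: 4.38
tcp_pos: [0.5455, -0.0362, 0.0723]
orientation: [[-0.889, 0.458, -0.0], [0.458, 0.889, -0.001], [-0.0, -0.001, -1.0]]
wrist_force: [-0.5, 0.3, 3.7]
grip_width: -0.004
```

Request:
apply_moves(
  steps=[
    [0,0,0,0,0,0.002,1],
    [0,0,0,0,0,0.001,1],
    [0,0,0,0,0,0,1],
  ],
)

```text
t: 4.63
tcp_pos: [0.5456, -0.0362, 0.0703]
orientation: [[-0.889, 0.458, 0.0], [0.458, 0.889, -0.001], [-0.001, -0.001, -1.0]]
wrist_force: [-1.7, -0.4, 5.6]
grip_width: 0.005
```

Request:
apply_moves(
  steps=[
    [0,0,0,0,0,0.002,1],
    [0,0,0,0,0,0.002,1],
    [0,0,0,0,0,0,1],
  ],
)

```text
t: 4.88
tcp_pos: [0.5456, -0.0362, 0.0676]
orientation: [[-0.889, 0.458, 0.002], [0.458, 0.889, -0.001], [-0.002, -0.0, -1.0]]
wrist_force: [-1.8, -0.3, 5.9]
grip_width: -0.003
```

Request:
apply_moves(
  steps=[
    [0,0,0,0,0,0.002,1],
    [0,0,0,0,0,0.002,1],
    [0,0,0,0,0,0,1],
  ],
)

```text
t: 5.13
tcp_pos: [0.5458, -0.0363, 0.0672]
orientation: [[-0.889, 0.458, 0.003], [0.458, 0.889, -0.002], [-0.004, -0.0, -1.0]]
wrist_force: [-2.7, 1.2, 7.2]
grip_width: 0.001
```

The force reads 7 N and z has stopped at 0.0672, so the head is at its stop, and the tip offset is about 37 mm. I'll lift off, then check the latch and the real gripper profile.

Request:
apply_moves(
  steps=[
    [0,0,0,0,0,-0.02,1],
    [0,0,0,0,0,-0.03,1],
    [0,0,0,0,-0.018,-0.015,1],
    [0,0,0,0.025,-0.018,0,1],
    [0,0,0,0.026,0,0,1],
    [0,0,0,0,0,0,1],
    [0,0,0,0,0,0,1],
  ],
)

```text
t: 5.72
tcp_pos: [0.4844, -0.0461, 0.1332]
orientation: [[-0.889, 0.457, 0.008], [0.457, 0.889, -0.003], [-0.008, 0.001, -1.0]]
wrist_force: [0.8, 0.4, -0.5]
grip_width: 0.002
```

```bash
python3 - <<'E'
from h import *
to(-.052,-.036,.049)
s=bot.sense();R=s['orientation']
for n in('side','top'):
    p,d=grab(n,n+'4');W=world(n,d)
    L=(W-s['tcp_pos'])@R
    ok=(d>0)&(np.hypot(L[...,0],L[...,1])<.08)&(W[...,2]>.122)&(W[...,2]<.35)
    q=L[ok]
    for a,b in((-.05,-.03),(-.06,-.05),(-.07,-.06),(-.08,-.07),(-.1,-.08),(-.14,-.1)):
        k=q[(q[:,2]<b)&(q[:,2]>=a)]
        if len(k): print(n,a,b,len(k),'x',k[:,0].min().round(3),k[:,0].max().round(3),'y',k[:,1].min().round(3),k[:,1].max().round(3))
    print('tip z',q[:,2].max())
    r=np.hypot(W[...,0]-C[0],W[...,1]-C[1]);k=W[(d>0)&(r<.02)&(W[...,2]<.122)&(W[...,2]>.09)]
    print('dome',len(k),np.percentile(k[:,2],[50,95]).round(4))
p=cv2.imread('pics/side4.png')[180:330,220:380];cv2.imwrite('pics/s4.png',cv2.resize(p,None,fx=4,fy=4,interpolation=2))
E
```

```text
t 5.7167 tcp [ 0.4844 -0.0461  0.1332] F [ 0.84  0.37 -0.54] M [0.04 0.   0.01] grip 0.002
station-rel -0.0497098986468412 -0.03687719912200351
shift [0.003  0.0008 0.0842] rot [ 0.04  0.48 -0.01]
side -0.05 -0.03 46 x -0.012 0.009 y -0.013 0.017
side -0.06 -0.05 53 x -0.013 0.006 y -0.015 0.015
side -0.07 -0.06 59 x -0.013 0.009 y -0.016 0.008
side -0.08 -0.07 46 x -0.012 0.007 y -0.014 0.016
side -0.1 -0.08 205 x -0.016 0.014 y -0.04 0.044
side -0.14 -0.1 697 x -0.02 0.013 y -0.062 0.06
tip z -0.03764762509855289
dome 127 [0.1079 0.1098]
top -0.1 -0.08 1 x 0.013 0.013 y -0.04 -0.04
top -0.14 -0.1 263 x -0.012 0.014 y -0.061 0.061
tip z -0.09970005359038625Traceback (most recent call last):
  File "<stdin>", line 14, in <module>
    return _quantile_unchecked(
        a, q, axis, out, overwrite_input, method, keepdims, weights)
    return _ureduce(a,
                    func=_quantile_ureduce_func,
    ...<5 lines>...
                    overwrite_input=overwrite_input,
                    method=method)
    r = func(a, **kwargs)
    result = _quantile(arr,
                       quantiles=q,
    ...<2 lines>...
                       out=out,
                       weights=wgt)
    slices_having_nans = np.isnan(arr[-1, ...])
                                  ~~~^^^^^^^^^
IndexError: index -1 is out of bounds for axis 0 with size 0
```

The dome median is now 0.108 with the fingers off it, so the head is latched. The finger measures about ±15 mm tangentially, and the knuckles only widen about 42 mm above the tip, which clears the head. I'll go down beside the yellow face of the lobe that points towards the robot.

Request:
apply_moves(
  steps=[
    [0,0.5,0,0.003,0,0.02,1],
    [0,0,0,0,0,0.025,1],
    [0,0,0,0,0,0.015,1],
    [0,0,0,0,0,0,1],
  ],
)

```text
t: 6.15
tcp_pos: [0.4881, -0.0455, 0.0715]
orientation: [[-0.89, 0.457, 0.006], [0.457, 0.89, -0.0], [-0.005, 0.003, -1.0]]
wrist_force: [0.5, 0.4, 0.1]
grip_width: -0.002
```

```bash
python3 -c "
from h import *
to(-.052,-.035,.046)"
```

```text
t 6.15 tcp [ 0.4881 -0.0455  0.0715] F [0.46 0.37 0.12] M [-0.01  0.05  0.  ] grip -0.002
station-rel -0.0466917398286572 -0.034682177445454675
shift [ 0.0054 -0.0004  0.0255] rot [0.15 0.3  0.04]
```

Request:
apply_moves(
  steps=[
    [0,0.3,0,0.0055,0,0.012,1],
    [0,0,0,0,0,0.01,1],
    [0,0,0,0,0,0.003,1],
    [0,0,0,0,0,0,1],
  ],
)

```text
t: 6.48
tcp_pos: [0.4872, -0.0436, 0.0454]
orientation: [[-0.89, 0.456, 0.002], [0.456, 0.89, 0.002], [-0.001, 0.003, -1.0]]
wrist_force: [-0.3, 0.7, 0.6]
grip_width: 0.002
```

```bash
python3 -c "
from h import *
to(-.052,-.024,.046)
grab('side','side5')
p=cv2.imread('pics/side5.png')[200:350,220:380];cv2.imwrite('pics/s5.png',cv2.resize(p,None,fx=4,fy=4,interpolation=2))"
```

```text
t 6.4833 tcp [ 0.4872 -0.0436  0.0454] F [-0.32  0.74  0.61] M [-0.02 -0.01  0.02] grip 0.002
station-rel -0.04841405042619805 -0.033371026901413116
shift [ 0.0036  0.0094 -0.0005] rot [0.17 0.04 0.06]
```

View pics/s5.png

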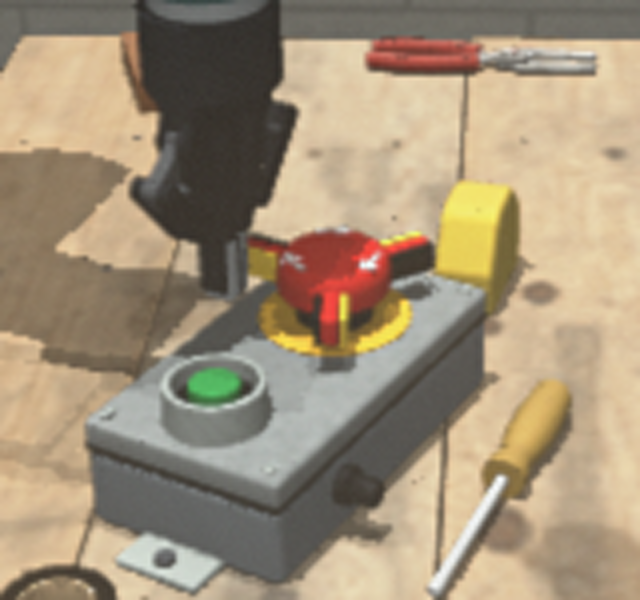

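The finger stands at crop (222,285), just on the anticlockwise side of the yellow face at (262,262). I'll make contact, then push round.

Request:
apply_moves(
  steps=[
    [0,0,0,0.0035,0.005,0,1],
    [0,0,0,0,0.004,0,1],
    [0,0,5,0.0019,0.0046,0,1],
    [0,0,5,0.0019,0.0046,0,1],
    [0,0,5,0.0019,0.0046,0,1],
    [0,0,0,0,0,0,1],
  ],
)

```text
t: 7.03
tcp_pos: [0.4937, -0.0189, 0.0495]
orientation: [[-0.734, 0.679, 0.007], [0.679, 0.735, -0.002], [-0.006, 0.004, -1.0]]
wrist_force: [-0.6, -2.1, -1.1]
grip_width: -0.001
```

```bash
cat > st.py <<'E'
from h import *
import sys
to(*map(float,sys.argv[1:]))
p,d=grab('side');W=world('side',d)
r=np.hypot(W[...,0]-C[0],W[...,1]-C[1]);k=W[(d>0)&(r<.02)&(W[...,2]<.122)&(W[...,2]>.09)];print('dome',np.percentile(k[:,2],[50,95]).round(4))
E
python3 st.py -.0563 -.0103 .046 15
```

```text
t 7.0333 tcp [ 0.4937 -0.0189  0.0495] F [-0.6  -2.05 -1.1 ] M [-0.24  0.22  0.02] grip -0.001
station-rel -0.05390014150880309 -0.008464841819787175
shift [ 0.0018 -0.0024  0.0035] rot [ 0.21  0.36 -0.53]
dome [0.1081 0.1101]
```

The contact force is about 2 N and the head is still latched. I'll continue round.

Request:
apply_moves(
  steps=[
    [0,0.3,5,0.003,0.004,0.003,1],
    [0,0,5,0.0019,0.0046,0,1],
    [0,0,5,0.0019,0.0046,0,1],
    [0,0,0,0,0,0,1],
  ],
)

```text
t: 7.42
tcp_pos: [0.4976, -0.0063, 0.0479]
orientation: [[-0.536, 0.844, 0.002], [0.844, 0.536, -0.001], [-0.002, 0.001, -1.0]]
wrist_force: [-1.2, -1.3, 0.9]
grip_width: -0.004
```

```bash
python3 st.py -.0573 .0072 .046 32
```

```text
t 7.4167 tcp [ 0.4976 -0.0063  0.0479] F [-1.24 -1.34  0.88] M [-0.14  0.19  0.02] grip -0.004
station-rel -0.05620928539867397 0.004492417383315194
shift [0.0023 0.0018 0.0019] rot [0.06 0.11 1.64]
dome [0.1129 0.1149]
```

The dome is rising (0.113 median). A little more turn to be sure.

Request:
apply_moves(
  steps=[
    [0,0,4,0.0025,0.0045,0.001,1],
    [0,0,2,0.001,0.002,0,1],
    [0,0,0,0,0,0,1],
  ],
)

```text
t: 7.72
tcp_pos: [0.5003, -0.001, 0.0473]
orientation: [[-0.454, 0.891, 0.001], [0.891, 0.454, -0.002], [-0.002, -0.0, -1.0]]
wrist_force: [-1.6, -1.8, -0.2]
grip_width: 0.0
```

```bash
python3 st.py -.052 -.035 .046 32
```

```text
t 7.7167 tcp [ 0.5003 -0.001   0.0473] F [-1.58 -1.84 -0.2 ] M [-0.21  0.28 -0.05] grip 0.0
station-rel -0.056201379590414324 0.010482569379492846
shift [-0.03   -0.0344  0.0014] rot [-0.02  0.14 -3.83]
dome [0.1157 0.1178]
```

The head is up at 0.1157. I'll back off the face, slide radially outward and lift away.

Request:
apply_moves(
  steps=[
    [0,0,0,0.004,-0.02,0,1],
    [0,0,0,0.02,-0.02,0,1],
    [0,0,0,0.03,0,0,1],
    [0,0,0,0.02,0,-0.02,1],
    [0,0,0,0.02,0,-0.03,1],
    [0,0,0,0,0,-0.04,1],
    [0,0,0,0,0,-0.04,1],
    [0,0,0,0,0,0,1],
  ],
)

```text
t: 8.43
tcp_pos: [0.4194, 0.0667, 0.1814]
orientation: [[-0.472, 0.882, 0.006], [0.882, 0.472, 0.002], [-0.001, 0.006, -1.0]]
wrist_force: [1.1, -0.2, 0.0]
grip_width: -0.002
```

Request:
apply_moves(
  steps=[
    [0,0,0,0,0,0,1],
    [0,0,0,0,0,0,1],
    [0,0,0,0,0,0,1],
    [0,0,0,0,0,0,1],
  ],
)

```text
t: 8.77
tcp_pos: [0.4212, 0.067, 0.1831]
orientation: [[-0.477, 0.879, 0.014], [0.879, 0.477, 0.004], [-0.003, 0.014, -1.0]]
wrist_force: [0.3, -0.6, -0.1]
grip_width: -0.002
```

```bash
python3 st.py 0 0 .2; python3 -c "
from h import *
a=cv2.imread('pics/side0.png').astype(int);b=grab('side','side6')[0][:,:,::-1].astype(int)
d=abs(a-b).max(2)
for n,(x0,y0,x1,y1) in dict(tm=(328,245,352,276),sd=(325,290,365,352),tape=(215,338,252,370),green=(258,285,292,312)).items(): print(n,np.percentile(d[y0:y1,x0:x1],[50,99]))
p=cv2.imread('pics/side6.png')[200:380,190:380];cv2.imwrite('pics/s6.png',cv2.resize(p,None,fx=3,fy=3,interpolation=2))"
```

```text
t 8.7667 tcp [0.4212 0.067  0.1831] F [ 0.29 -0.58 -0.13] M [-0.02 -0.05 -0.03] grip -0.002
station-rel -0.15763295101687247 0.03482394093134384
shift [-0.1499  0.0603 -0.0156] rot [  0.7    0.42 -34.3 ]
dome [0.1157 0.1178]
tm [3. 6.]
sd [4. 6.]
tape [3. 6.]
green [ 3. 13.]
```

View pics/s6.png

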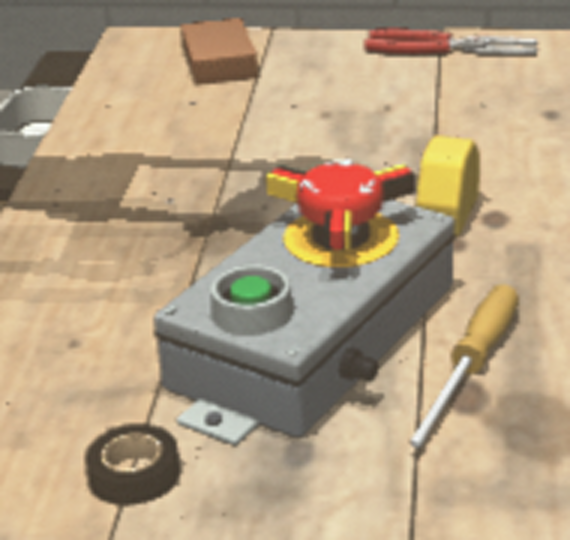

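The head is up and back at rest at crop (340,195). The gripper is clear, and the tape measure, screwdriver, tape roll and green button look unchanged. I'm handing in.

```bash
python3 -c "
from h import *
hand_in()"
```

```text
the job is handed in; nothing more can be done
```

The emergency stop test is done and handed in at about 9 s. I pressed the mushroom head to its stop with the shut fingertips (about 7 N) and let go. I then pushed the yellow face of the lobe nearest the robot clockwise until the head popped up, and backed away.

**Final checks:**
- **Latch:** with the fingers off, the dome read 0.108 m, so it was latched.
- **Release:** after the push it read 0.1157 m, and still did once the gripper was clear. The lobes were back at rest.
- **Everything else:** the wrist force was near zero. Compared with the first image, the tape measure, screwdriver, tape roll and green button were unchanged.

**One disagreement:** the real fingertips were about 37 mm above the reported TCP. Camera depth and the contact force both showed this, so I worked with that offset.

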